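# Index the bench magnifier over the ring

## Robot

A 6-joint arm with a two-finger parallel gripper is mounted at the origin on the work surface. World frame = base frame: x ahead of the robot, y to its left, z up, the work surface at z = 0. Lengths are in m, angles in degrees, forces in N, time in s.
With the tool pointing down it reaches from about 0.325 to 1 m from the base axis. Payload 5.1 kg.
Tool frame: the origin (TCP) lies midway between the tips of the shut fingers; the grasp point (between the pads) lies arm.grasp_offset behind it (arm.grasp_offset is the distance from the TCP to the grasp point, in m); z points along the fingers, y is the line along which they close (so a half turn about z gives the same grasp; the last joint's range is limited). The gripper opens to 85 mm and grips with 20 to 120 N. Pads are 22 mm wide; open, the fingers measure 114 mm over their backs; the gripper's body (76 mm by 85 mm) begins 54 mm behind the grasp point. The pads swing forward as they close: fully open they stand 13 mm farther back than shut.
Start: joints at [-68.904, 7.093, 94.555, -0, 78.352, -4.733], TCP at [0.283, -0.585, 0.231] pointing down, gripper open.
Joint ranges: [-149.61, 149.61], [-58.7, 133.49], [1.44, 155.28], [-77.14, 257.14], [18.33, 153.61], [-166.67, 166.67]. Speed limits (degrees/s): [147.25, 147.25, 180, 180, 180, 180].

## Interface

Orientations are given as [roll, pitch, yaw] about the fixed x, y, z axes, in that order (R = Rz(yaw) Ry(pitch) Rx(roll)).
In Python, from station import arm, optics, workorder, find_in gives the robot as it stands.
- The arm moves only by the shell command python3 -m inch 'ROWS' [FORCE]. ROWS is JSON, a list of rows, each an object with "twist": the turn, a rotation vector about the world's x, y, z in degrees, a list of three; "dp": the shift along the world's x, y, z in mm, a list of three; "claw": the opening, from 0 (shut) to 1 (fully open). In form: [{"twist": [wx, wy, wz], "dp": [tx, ty, tz], "claw": claw}, ...]. A call has 1 to 8 rows; each row shifts and turns the commanded pose from where the row before left it; what a row does not reach is not made up. A row lasts 1/10 s, in which the tool goes at most 50 mm and 8.59 degrees, less where a joint would pass 70% of its speed; a pose out of reach is approached as far as the arm can. A call with a gripper value outside its range is refused whole. The fingers move at their own pace and stop on an object; FORCE is the grip in N (left out, the last holds). Time passes only in rows, so rows that do not move let the fingers close. It gives the time, the measured TCP pose, the force, the opening and the grip force at its end, in the units of the state.
- arm.observe(): the state, without advancing time (a new reading comes with each control period).
- optics.get_image(name): name is "side" or "top" or "wrist"; returns a dict with "img" (420x560x3 uint8, red, green, blue), "z_map" (420x560 float32, m along the optical axis (not along the pixel's ray), 0 where there is no reading), "intrinsics" (3x3 intrinsics, pixels), "T" (4x4, takes a point from camera to world coordinates). Camera axes: x right, y up, looking along -z (the intrinsics and any distortion apply to the point x, -y, -z); pixel columns grow to the right and rows downward; lengths in m; the calibration is good to about 2 mm. A picture is of the moment at which its call begins.
- workorder.close_job(): hands the job in; it is judged then, once.
Trained networks look in a picture, given as the dict that the camera call returned (one of the last four; its "shot" number tells which), for a name from the list of things; names that differ only in an ending like _2 or _b are one class to them, and where a whole thing is asked for, a point or a joint stands for the part that bears it (a point fixed in the world has none). Each returns a list of dicts, best first, with "score" (0 to 1); they miss things now and then, are a little off and sometimes report something else, mostly with a low value. They report only what shows in the picture. A call takes as long as a camera call. They do not tell look-alikes from the thing itself.
- find_in(picture, label): "box" ([left, top, right, bottom] in pixels, round what is visible of it).
The state is a dict: "time": time; "q": joint angles; "joint_vel": joint speeds; "effort": joint torques, N m; "tool_pos": TCP position; "orientation": TCP orientation; "force": force on the tool from outside, world axes, zero at the start; "wrist_torque": the same for the moment, N m; "gripper_width": finger opening in m; "grasp_force": force on a finger pad.
Only numpy, scipy, OpenCV 4.12 (cv2) and the standard library are available. Lean on these libraries where they do the work, as an engineer would, in place of code of your own. Each camera call takes 0.05 s, during which the arm holds its last target. There are 200 camera calls.

## Task

The magnifier arm on the jeweller's bench is locked by a spring index pin. Hook a fingertip under the pin's pull ring, gently lift the pin out of its hole, swing the arm by one hole so that the magnifier stands over the finger ring on its round wooden stand, and let the pin drop fully home in that hole. Do not grip, squeeze or force the pull ring, and leave the other things on the bench where they are.

Things in the scene. Friction and masses are not known exactly. Their poses are not given: they have to be found in the camera images.
- index_base: Fixed steel base of the magnifier arm. Origin on the bench, on the arm's vertical pivot; x runs level through the middle hole, y to the left of it, z up. Round foot under the pivot (radius 45 mm, 76 mm high) and a curved index plate, top 76 mm up, with five 13 mm holes on a circle of radius 150 mm, 0.349 rad apart, at lens_arm = -0.698, -0.349, 0, 0.349, 0.698.
- lens_arm (a joint): Angle of the magnifier arm about the pivot (rad): 0 at the middle hole, where it starts; positive counter-clockwise from above (to the base's +y). With the pin up it needs 1 to 2 N sideways at the pin and stays where it is left; the seated pin locks it with 0.01 rad of play. The arm is a 24 mm wide bar, top 95 mm above the bench.
- index_pin (a joint): Lift of the index pin (m): 0 fully home, at most 0.022. The round-nosed 10 mm pin reaches 12 mm into its hole, so it is free from about 0.012. A spring presses it down, 3.2 N at 0, 6.4 N at 0.016, plus 0.8 N of weight. Let go between holes it rests on the plate at 0.012; its nose finds a hole from 3 mm off.
- pull_ring (a point): Centre of the steel pull ring on top of the pin: 155 mm above the bench with the pin home, 170 mm from the pivot. x points out along the arm, z up. 46 mm inside width, 6 mm wire. It leans outwards, its lowest part on the pin, its highest 40 mm farther out and 33 mm up: a finger tilted 40 degrees from straight down, tip outwards, goes squarely through. Below: pin guide, top 125 mm up; 60 mm farther out: the lens stem.
- lens (a point): Centre of the magnifier at the arm's end, 300 mm from the pivot, 140 mm above the bench: a round lens in a dark frame, 99 mm outside diameter.
- ring_stand_mid (a point): The stand that the magnifier shall stand over: a low round wooden disc (54 mm diameter, 20 mm high) with one upright finger ring with a stone on it (50 mm high in all). The point is its centre 20 mm above the bench. It stands loose under the magnifier's place at one of the two holes next to the middle one (base +y or -y side); the stone tray stands at the other.
- stone_tray_mid (a point): Small square wooden tray of loose stones, 50 x 50 x 22 mm, its centre (11 mm up). Loose; leave alone.
- bench_block: Flat steel block 60 x 60 x 18 mm, under the magnifier at the start; origin in the centre of its underside. Loose; leave alone.
- jar: Jar with a steel lid, 48 mm diameter, 65 mm high; origin at the centre of its underside. Loose; leave alone.
- cup: White cup, 64 mm across the rim, 70 mm high; origin at the centre of its underside. Loose; leave alone.
- brush: Wooden-handled brush, 180 mm long, lying at the right; origin under its middle. Loose; leave alone.
- graver: Graver with a wooden handle, 160 mm long, lying at the left; origin under its middle. Loose; leave alone.
- ring_clamp: Wooden hand clamp with a brass band, 120 x 26 x 27 mm, lying at the right; origin under its middle. Loose; leave alone.
Mind the look-alikes: they are no part of the job. Of the things that look like the part that bears ring_stand_mid, take the one that is farthest from the robot's base at the start.

How it is judged:
By the outcome, as a careful person would: the job done as asked, in the order asked, and still so for the second after the job is handed in, with the robot touching nothing.
It also fails if it takes over 48 s, if anything falls off the work surface, if the arm or the gripper's body presses on something with over 40 N, if the wrist force passes 120 N, or if a joint passes its speed limit or range.

## Working session

There is one attempt and no reset: what is moved stays moved. The work goes in short steps, Python scripts to look and compute and a shell command to move; the robot and the scene stay as the last step left them, time stands still between calls to the robot, and variables do not carry over. Pictures are saved under pics/ and viewed, at most 10 in all, crops included, and the job is handed in when it is done.

```bash
mkdir -p pics; ls
cat > h.py <<'E'
import numpy as np, cv2
from station import arm, optics, workorder, find_in
def w(p,u,v,d=None):
    K=np.array(p["intrinsics"]);T=np.array(p["T"])
    u=np.atleast_1d(u).astype(float);v=np.atleast_1d(v).astype(float)
    if d is None: d=p["z_map"][v.astype(int),u.astype(int)]
    c=np.stack([(u-K[0,2])/K[0,0]*d,-(v-K[1,2])/K[1,1]*d,-d,np.ones_like(u)])
    return (T@c)[:3].T
def px(p,X):
    K=np.array(p["intrinsics"]);T=np.array(p["T"])
    c=np.linalg.inv(T)@np.append(X,1); return K[0,2]+K[0,0]*c[0]/-c[2],K[1,2]-K[1,1]*c[1]/-c[2]
def cloud(p):
    H,W=p["z_map"].shape;v,u=np.mgrid[:H,:W]
    return w(p,u.ravel(),v.ravel(),p["z_map"].ravel()).reshape(H,W,3)
def save(n,img): cv2.imwrite("pics/"+n,img[...,::-1])
E
python3 - <<'E'
from h import *
s=arm.observe();print(s["time"],s["tool_pos"],s["orientation"],arm.grasp_offset)
ims=[]
for n in("top","side"):
    p=optics.get_image(n);save(n+"0.png",p["img"])
    T=np.array(p["T"]);print(n,T[:3,3].round(3),T[:3,2].round(2))
    for l in["index_base","lens_arm","pull_ring","lens","ring_stand_mid","stone_tray_mid","bench_block","jar","cup"]:
        for r in find_in(p,l)[:4]:
            b=np.array(r["box"]);c=[(b[0]+b[2])/2,(b[1]+b[3])/2]
            print(l,round(r["score"],2),b.round(),w(p,*c).round(3))
E
```

```text
pics
0.0 [ 0.28294297 -0.58449905  0.23001524] [-1.79878377e+02 -1.19723965e-02  2.58276180e+01] 0.0187
top [ 0.221 -0.025  1.627] [-0.23 -0.    0.97]
index_base 0.63 [223. 141. 311. 280.] [[0.585 0.027 0.123]]
lens_arm 0.96 [252. 142. 292. 272.] [[0.599 0.014 0.092]]
lens_arm 0.32 [267. 208. 268. 209.] [[0.586 0.025 0.136]]
pull_ring 0.55 [264. 206. 268. 212.] [[0.586 0.029 0.13 ]]
lens 0.62 [250. 144. 289. 273.] [[0.588 0.019 0.126]]
lens 0.4 [322. 232. 344. 258.] [[ 0.502 -0.169  0.003]]
lens 0.17 [186. 211. 202. 231.] [[0.569 0.243 0.06 ]]
ring_stand_mid 0.71 [204. 246. 220. 262.] [[0.479 0.196 0.017]]
ring_stand_mid 0.7 [151. 219. 170. 235.] [[0.561 0.351 0.024]]
ring_stand_mid 0.58 [325. 191. 343. 208.] [[ 0.642 -0.175  0.012]]
ring_stand_mid 0.48 [234. 163. 254. 180.] [[0.734 0.101 0.02 ]]
stone_tray_mid 0.64 [293. 168. 315. 191.] [[ 0.709 -0.085  0.005]]
bench_block 0.44 [261. 169. 283. 182.] [[0.684 0.011 0.133]]
jar 0.59 [188. 210. 204. 230.] [[0.572 0.238 0.06 ]]
cup 0.87 [324. 234. 341. 256.] [[ 0.502 -0.165  0.011]]
side [0.21  0.882 1.021] [-0.27  0.67  0.69]
index_base 0.86 [208. 186. 331. 276.] [[0.577 0.044 0.084]]
index_base 0.45 [343. 158. 369. 174.] [[ 0.431 -0.437  0.016]]
lens_arm 0.78 [206. 187. 322. 252.] [[0.593 0.042 0.123]]
pull_ring 0.62 [252. 197. 272. 216.] [[ 0.679 -0.134 -0.006]]
lens 0.7 [210. 185. 323. 256.] [[0.586 0.04  0.118]]
ring_stand_mid 0.82 [218. 318. 240. 342.] [[0.565 0.355 0.025]]
ring_stand_mid 0.68 [269. 286. 291. 308.] [[0.479 0.216 0.029]]
ring_stand_mid 0.52 [269. 192. 282. 206.] [[ 0.638 -0.154  0.025]]
stone_tray_mid 0.45 [245. 203. 259. 217.] [[ 0.698 -0.094  0.006]]
bench_block 0.53 [214. 221. 240. 239.] [[0.73  0.029 0.02 ]]
bench_block 0.4 [253. 201. 270. 218.] [[ 0.674 -0.116 -0.   ]]
jar 0.69 [233. 286. 252. 309.] [[0.567 0.265 0.044]]
jar 0.17 [208. 185. 323. 256.] [[0.589 0.04  0.119]]
cup 0.85 [307. 190. 332. 220.] [[ 0.476 -0.13   0.069]]
```

Run:
```python
from h import *
p=optics.get_image("top");q=optics.get_image("side")
a=cv2.resize(p["img"][130:290,140:350],(788,600),interpolation=cv2.INTER_CUBIC);save("c1.png",a)
b=cv2.resize(q["img"][160:350,180:400],(694,600),interpolation=cv2.INTER_CUBIC);save("c2.png",b)
C=np.vstack([cloud(p).reshape(-1,3),cloud(q).reshape(-1,3)])
C=C[(C[:,0]>.35)&(C[:,0]<.85)&(abs(C[:,1]-.02)<.15)]
m=C[(C[:,2]>.086)&(C[:,2]<.103)];print("arm",len(m),m.min(0),m.max(0))
c,s,(vx,*_)=0,0,np.linalg.svd(m[:,:2]-np.median(m[:,:2],0),full_matrices=False)[2:]
print("axis",np.median(m[:,:2],0),vx)
h=C[C[:,2]>.15];print("high",len(h));print(h[np.argsort(-h[:,2])][:40].round(3).tolist())
l=C[(C[:,2]>.132)&(C[:,2]<.15)&(C[:,0]>.62)];print("lens",len(l),l.min(0),l.max(0),l.mean(0))
f=C[(C[:,2]>.07)&(C[:,2]<.082)];print("plate",len(f),f.min(0),f.max(0))
np.save("C.npy",C)
```

```text
arm 1189 [0.41353294 0.00666804 0.08602514] [0.67678309 0.14099378 0.10296808]
axis [0.53493008 0.03767263] [[-0.98868572  0.15000185]
 [-0.15000185 -0.98868572]]
high 153
[[0.625, 0.03, 0.179], [0.627, 0.03, 0.178], [0.631, 0.025, 0.177], [0.628, 0.027, 0.177], [0.625, 0.014, 0.177], [0.629, 0.022, 0.177], [0.626, 0.041, 0.176], [0.629, 0.019, 0.176], [0.626, 0.036, 0.176], [0.624, 0.017, 0.175], [0.628, 0.023, 0.175], [0.622, 0.015, 0.175], [0.62, 0.008, 0.175], [0.625, 0.03, 0.175], [0.629, 0.016, 0.175], [0.629, 0.03, 0.175], [0.628, 0.031, 0.174], [0.63, 0.031, 0.174], [0.629, 0.035, 0.174], [0.626, 0.034, 0.174], [0.624, 0.024, 0.174], [0.623, 0.019, 0.174], [0.625, 0.043, 0.174], [0.626, 0.011, 0.174], [0.624, 0.008, 0.173], [0.627, 0.027, 0.173], [0.63, 0.036, 0.173], [0.63, 0.039, 0.173], [0.615, 0.003, 0.173], [0.627, 0.022, 0.172], [0.627, 0.016, 0.172], [0.627, 0.018, 0.172], [0.628, 0.014, 0.172], [0.625, 0.036, 0.172], [0.633, 0.022, 0.172], [0.63, 0.025, 0.172], [0.628, 0.023, 0.172], [0.625, 0.039, 0.171], [0.625, 0.044, 0.171], [0.624, 0.011, 0.171]]
lens 1481 [ 0.66552212 -0.03819073  0.13202323] [0.78828046 0.06113    0.1497013 ] [0.7358336  0.01067496 0.14241201]
plate 2123 [ 0.39590722 -0.12976811  0.07000073] [0.63774029 0.16622617 0.08196927]
```

View pics/c1.png

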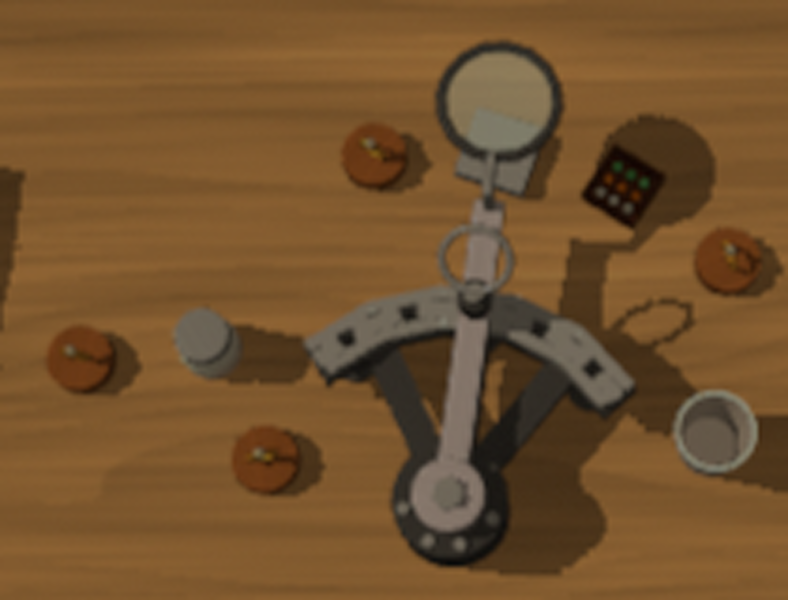

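View pics/c2.png

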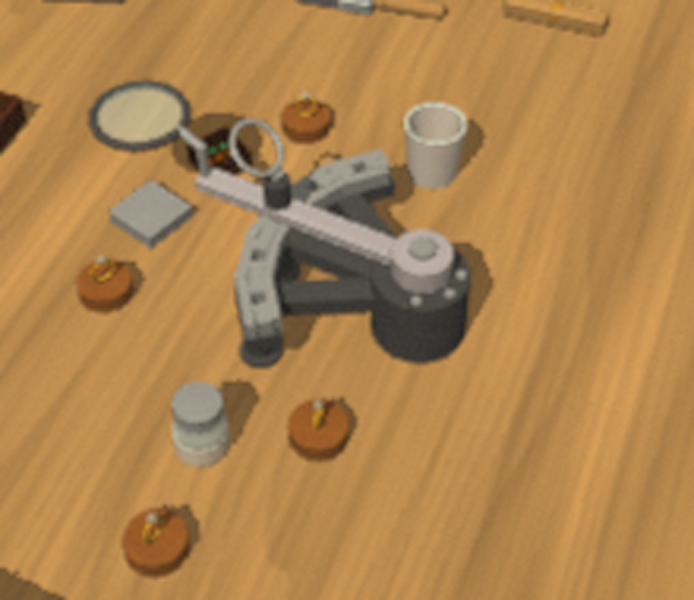

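Top crop c1: the look-alike stands are at full-image pixels (243,171), (334,199), (160,226) and (212,254). The one meant is (243,171): at (0.734, 0.101) it is the farthest from the base and stands at the +y neighbour hole, with the tray at the −y one. Crop c1 already shows it enlarged. Next I'll refine the pivot and arm yaw.

Run:
```python
from h import *
from scipy.optimize import least_squares
C=np.load("C.npy")
L=C[(C[:,2]>.132)&(C[:,2]<.15)&(C[:,0]>.68)][:,:2]
# lens disc: circle through outline via minEnclosing
(cx,cy),r=cv2.minEnclosingCircle((L*1000).astype(np.float32));print("lens",cx,cy,r)
A=C[(C[:,2]>.09)&(C[:,2]<.1)&(C[:,0]>.48)&(C[:,0]<.66)][:,:2]
def f(x): # x: pivot x,y,yaw
    d=A-x[:2];return (-np.sin(x[2])*d[:,0]+np.cos(x[2])*d[:,1])
y=-.1;pv=np.array([cx,cy])/1e3-.3*np.array([np.cos(y),np.sin(y)])
p=optics.get_image("top")
for l,z in[((259.9,261.2),.11)]:
    K=p["intrinsics"];a=w(p,*l,d=1.)[0];o=np.array(p["T"])[:3,3];print("knob",o+(a-o)*(z-o[2])/(a[2]-o[2]),w(p,*l))
n=np.array([np.cos(y),np.sin(y)])
H=C[(C[:,2]>.09)&(C[:,2]<.13)&(C[:,0]<.5)]
print("hub",H.min(0),H.max(0),np.median(H,0))
for _ in range(6):
    d=A-np.array([cx,cy])/1e3;e=-np.sin(y)*d[:,0]+np.cos(y)*d[:,1];k=abs(e)<.018
    xx=-(np.cos(y)*d[:,0]+np.sin(y)*d[:,1]);
    q=np.polyfit(xx[k],e[k],1);y-=np.arctan(q[0]) ; print(np.degrees(y),q,k.sum())
u=np.array([np.cos(y),np.sin(y)]);pv=np.array([cx,cy])/1e3-.3*u;print("pivot",pv)
a=y+.349;print("lens target",pv+.3*np.array([np.cos(a),np.sin(a)]),"ring now",pv+.17*u)
R=C[(C[:,2]>.16)];d=R[:,:2]-pv;print("ring hi: radial",np.percentile(d@u,[2,50,98]),"lat",np.percentile(d@np.array([-u[1],u[0]]),[2,50,98]))
```

```text
lens 734.251708984375 11.037976264953613 54.80434036254883Traceback (most recent call last):
  File "<stdin>", line 13, in <module>
  File "h.py", line 7, in w
    c=np.stack([(u-K[0,2])/K[0,0]*d,-(v-K[1,2])/K[1,1]*d,-d,np.ones_like(u)])
    raise ValueError('all input arrays must have the same shape')
ValueError: all input arrays must have the same shape
```

Run:
```python
from h import *
C=np.load("C.npy")
L=C[(C[:,2]>.134)&(C[:,2]<.148)&(C[:,0]>.695)][:,:2]
(cx,cy),r=cv2.minEnclosingCircle((L*1000).astype(np.float32));print("lens",cx,cy,r)
cx,cy=738.,11.3
p=optics.get_image("top");a=w(p,259.9,261.2,np.array([1.]))[0];o=np.array(p["T"])[:3,3];print("knob",o+(a-o)*(.11-o[2])/(a[2]-o[2]),w(p,259.9,261.2))
A=C[(C[:,2]>.09)&(C[:,2]<.1)&(C[:,0]>.48)&(C[:,0]<.66)][:,:2]
y=-.1
for _ in range(8):
    d=A-np.array([cx,cy])/1e3;e=-np.sin(y)*d[:,0]+np.cos(y)*d[:,1];k=abs(e)<.02
    xx=np.cos(y)*d[:,0]+np.sin(y)*d[:,1]
    y+=np.arctan((xx[k]@e[k])/(xx[k]@xx[k]))
print(np.degrees(y),k.sum(),np.median(e[k]))
u=np.array([np.cos(y),np.sin(y)]);pv=np.array([cx,cy])/1e3-.3*u;print("pivot",pv)
a=y+.349;print("lens target",pv+.3*np.array([np.cos(a),np.sin(a)]),"ring now",pv+.17*u)
R=C[(C[:,2]>.16)];d=R[:,:2]-pv;print("ring hi: radial",np.percentile(d@u,[2,50,98]),"lat",np.percentile(d@np.array([-u[1],u[0]]),[2,50,98]))
```

```text
lens 738.0540161132812 10.314337730407715 51.224517822265625
knob [0.4403921  0.04781513 0.11      ] [[0.44037639 0.04780995 0.11010857]]
-7.724830507021139 718 0.0003629094166347317
pivot [0.44072249 0.05162469]
lens target [0.73386803 0.11538747] ring now [0.60917974 0.02877403]
ring hi: radial [0.17267961 0.1851751  0.19397009] lat [-0.02771745 -0.00118565  0.02443836]
```

```bash
python3 -m inch '[{"twist":[0,0,-8.25],"dp":[10,30,30],"claw":0},{"twist":[0,0,-8.25],"dp":[15,40,20],"claw":0},{"twist":[0,0,-8.25],"dp":[19,44,10],"claw":0},{"twist":[0,0,-8.25],"dp":[19,44,0],"claw":0},{"twist":[0,0,0],"dp":[19,44,0],"claw":0},{"twist":[0,0,0],"dp":[19,44,0],"claw":0},{"twist":[0,0,0],"dp":[19,44,0],"claw":0},{"twist":[0,0,0],"dp":[19,44,0],"claw":0}]' 20
python3 -m inch '[{"twist":[-1,-7.94,0],"dp":[19,44,0],"claw":0},{"twist":[-1,-7.94,0],"dp":[19,44,0],"claw":0},{"twist":[-1,-7.94,0],"dp":[19,44,10],"claw":0},{"twist":[-1,-7.94,0],"dp":[19,44,0],"claw":0},{"twist":[-1,-7.94,0],"dp":[19,44,0],"claw":0},{"twist":[0,0,0],"dp":[19,44,0],"claw":0},{"twist":[0,0,0],"dp":[0,0,0],"claw":0},{"twist":[0,0,0],"dp":[0,0,0],"claw":0}]'
python3 - <<'E'
from h import *
s=arm.observe();print(s["q"])
p=optics.get_image("wrist");save("w1.png",p["img"])
q=optics.get_image("side");save("s1.png",cv2.resize(q["img"][100:300,150:420],(800,592)))
C=cloud(p).reshape(-1,3);d=C[:,:2]-[.4405,.049];u=np.array([.992,-.125]);r=d@u;l=d@[.125,.992]
k=(C[:,2]>.15)&(C[:,2]<.185)&(r>.14)&(r<.21)&(abs(l)<.04);print(k.sum(),[np.percentile(x[k],[1,50,99]).round(4) for x in(r,l,C[:,2])])
E
```

```text
time: 2.0
tool_pos: [0.4225, -0.2493, 0.2917]
orientation: [180.0, -0.1, -7.2]
force: [1.4, -1.3, -0.0]
gripper_width: 0.0002
grasp_force: 0.0
time: 2.8
tool_pos: [0.5361, 0.0147, 0.3015]
orientation: [180.0, -40.0, -6.9]
force: [0.1, -0.3, -0.1]
gripper_width: -0.0002
grasp_force: 0.0
[ -2.78015508 -33.57032767 127.81046616  -3.75748697  45.89371871
  95.79480686]
549 [array([0.1615, 0.1807, 0.1909]), array([-0.0286, -0.0023,  0.0267]), array([0.1504, 0.1653, 0.173 ])]
```

View pics/w1.png

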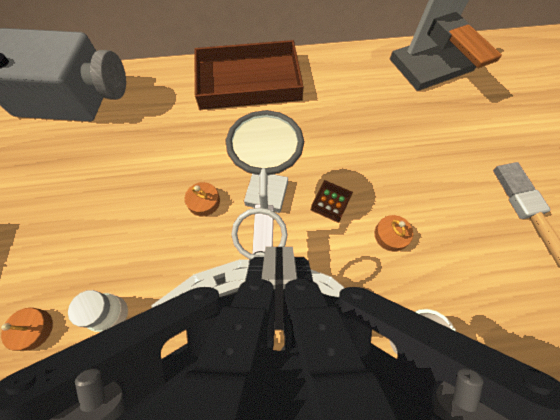

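View pics/s1.png

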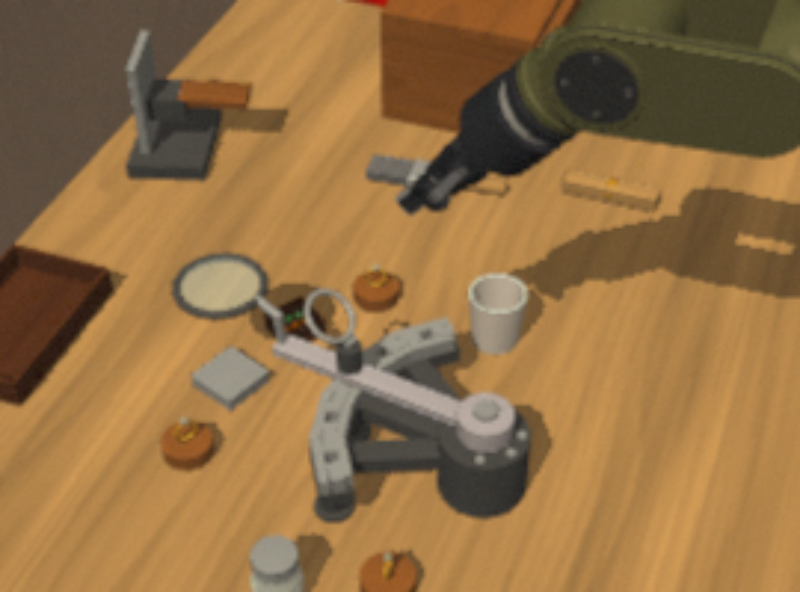

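Wrist view w1: ring centred at about (260,233), fingertips at about (279,255). Side view s1: tool tilted and clear above. Now moving down to about 70 mm short of the ring along the finger axis.

```bash
python3 -m inch '[{"twist":[0,0,0],"dp":[9,6,-31],"claw":0},{"twist":[0,0,0],"dp":[9,6,-31],"claw":0},{"twist":[0,0,0],"dp":[9,6,-31],"claw":0},{"twist":[0,0,0],"dp":[0,0,0],"claw":0},{"twist":[0,0,0],"dp":[0,0,0],"claw":0}]'
python3 - <<'E'
from h import *
from scipy.optimize import least_squares
p=optics.get_image("wrist");save("w2.png",p["img"])
s=arm.observe();print(s["tool_pos"],s["orientation"])
print([px(p,x) for x in ([.608,.027,.155],s["tool_pos"])])
C=cloud(p).reshape(-1,3);pv=np.array([.4405,.049]);u=np.array([.992,-.125]);t=np.array([.125,.992])
d=C[:,:2]-pv;r=d@u;l=d@t
k=(C[:,2]>.140)&(C[:,2]<.185)&(r>.145)&(r<.21)&(abs(l)<.04);Q=C[k]
# distance to ring plane with lean 40deg about (170,0,155)
a=np.radians(39.5);e=np.array([*(np.cos(a)*u),np.sin(a)]);n=np.array([*(-np.sin(a)*u),np.cos(a)]);tt=np.array([*t,0])
D=Q-[*(pv+.17*u),.155];k=abs(D@n)<.012;D=D[k]
f=least_squares(lambda x:np.hypot(D@e-x[0],D@tt-x[1])-.026,[0,0],loss="soft_l1",f_scale=.002)
print(k.sum(),"offset in-plane up, lateral",f.x,np.median(D@n),"rms",np.sqrt(np.mean(f.fun**2)))
E
```

```text
time: 3.4
tool_pos: [0.5633, 0.029, 0.2084]
orientation: [180.0, -40.0, -7.3]
force: [0.4, 0.2, -0.0]
gripper_width: 0.0001
grasp_force: 0.0
[0.56399099 0.02927807 0.21030822] [-179.99737498  -40.14616549   -7.3190217 ]
[(np.float64(274.67658284184176), np.float64(221.8638785264796)), (np.float64(279.87852426147816), np.float64(260.2233793994407))]
1561 offset in-plane up, lateral [-0.00063998 -0.00080805] 0.0011918144814083778 rms 0.0017474444183232592
```

View pics/w2.png

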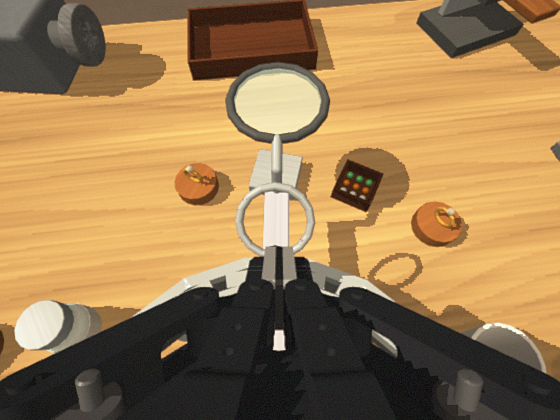

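Wrist view w2: ring at (275,219), which agrees with the projected centre (275,222), and the finger axis is lined up with it. Going in.

```bash
python3 -m inch '[{"twist":[0,0,0],"dp":[10,-0.7,-12],"claw":0},{"twist":[0,0,0],"dp":[10,-0.7,-12],"claw":0},{"twist":[0,0,0],"dp":[10,-0.7,-12],"claw":0},{"twist":[0,0,0],"dp":[10,-0.7,-12],"claw":0},{"twist":[0,0,0],"dp":[0,0,0],"claw":0}]'
python3 -m inch '[{"twist":[0,0,0],"dp":[8,-0.5,-10],"claw":0},{"twist":[0,0,0],"dp":[8,-0.5,-9],"claw":0},{"twist":[0,0,0],"dp":[0,0,0],"claw":0},{"twist":[0,0,0],"dp":[0,0,0],"claw":0}]'
python3 - <<'E'
from h import *
p=optics.get_image("wrist");a=p["img"][130:330,180:380]
q=optics.get_image("side");b=q["img"][150:230,210:310]
save("in.png",np.hstack([cv2.resize(a,(400,400)),cv2.resize(b,(400,400))]))
s=arm.observe();print(s["tool_pos"],s["force"])
E
```

```text
time: 3.95
tool_pos: [0.6041, 0.027, 0.1615]
orientation: [180.0, -40.1, -7.3]
force: [0.1, 0.3, -0.3]
gripper_width: 0.0003
grasp_force: 0.0
time: 4.35
tool_pos: [0.6197, 0.0267, 0.1434]
orientation: [-180.0, -40.1, -7.2]
force: [0.1, -1.0, 0.4]
gripper_width: 0.0
grasp_force: 0.0
[0.61957104 0.02694675 0.14317503] [ 0.5027481  -0.71115075 -0.39795943]
```

View pics/in.png

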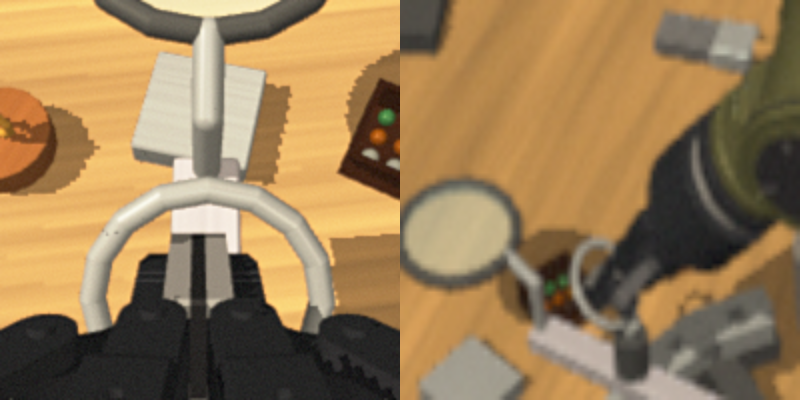

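The finger is through the ring, with the wire around it and no contact yet. Going a little deeper with slightly more tilt, then moving in the ring plane until contact.

```bash
python3 -m inch '[{"twist":[-1,-7.9,0],"dp":[4,-0.5,-4],"claw":0},{"twist":[0,0,0],"dp":[2,0,-2],"claw":0},{"twist":[0,0,0],"dp":[0,0,0],"claw":0}]'
python3 -m inch '[{"twist":[0,0,0],"dp":[2.3,-0.3,2],"claw":0},{"twist":[0,0,0],"dp":[2.3,-0.3,2],"claw":0},{"twist":[0,0,0],"dp":[0,0,0],"claw":0}]'
python3 -m inch '[{"twist":[0,0,0],"dp":[1.5,-0.2,1.5],"claw":0},{"twist":[0,0,0],"dp":[1.5,-0.2,1.5],"claw":0},{"twist":[0,0,0],"dp":[0,0,0],"claw":0}]'
```

```text
time: 4.75
tool_pos: [0.6199, 0.0341, 0.1555]
orientation: [179.1, -46.2, -7.1]
force: [-2.2, 0.5, -0.5]
gripper_width: -0.0004
grasp_force: 0.6
time: 5.05
tool_pos: [0.6224, 0.0322, 0.1558]
orientation: [178.9, -45.7, -7.2]
force: [-9.0, -1.7, -0.6]
gripper_width: -0.0001
grasp_force: 4.2
time: 5.35
tool_pos: [0.6234, 0.0314, 0.1559]
orientation: [178.8, -45.3, -7.2]
force: [-14.8, -2.3, -1.5]
gripper_width: -0.0002
grasp_force: 6.3
```

```bash
python3 -m inch '[{"twist":[0,0,0],"dp":[-4,0,0],"claw":0},{"twist":[0,0,0],"dp":[0,0,0],"claw":0}]'
python3 - <<'E'
from h import *
s=arm.observe();print(s["q"],s["tool_pos"],s["orientation"],s["force"])
p=optics.get_image("wrist");a=p["img"][130:330,180:380]
q=optics.get_image("side");b=q["img"][150:230,210:310]
save("in2.png",np.hstack([cv2.resize(a,(400,400)),cv2.resize(b,(400,400))]))
E
```

```text
time: 5.55
tool_pos: [0.6214, 0.0317, 0.1585]
orientation: [178.9, -45.7, -7.2]
force: [-5.2, -2.4, -4.9]
gripper_width: -0.0002
grasp_force: 4.2
[  1.08160916 -12.93285733 129.62228676 -21.70098728  19.28313273
 116.41304544] [0.62136335 0.03169375 0.15853974] [178.90829751 -45.71543993  -7.21294925] [-5.20770082 -2.3867739  -4.94132053]
```

View pics/in2.png

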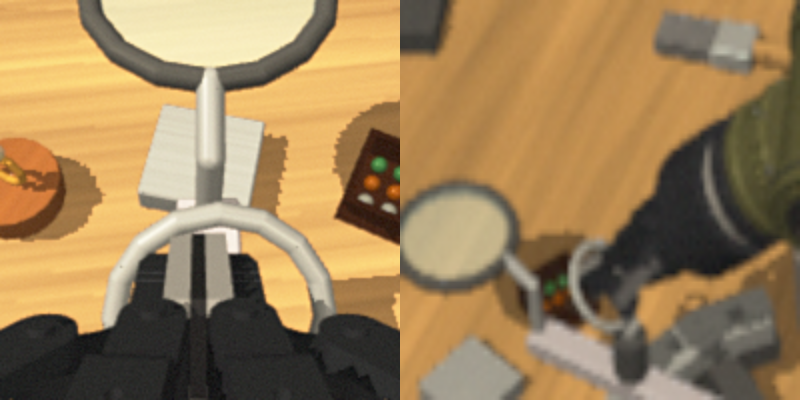

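```bash
python3 -m inch '[{"twist":[0,0,0],"dp":[-3,-2,-3],"claw":0},{"twist":[0.7,5.7,0],"dp":[-2,-2,-4],"claw":0},{"twist":[0,0,0],"dp":[0,-1,-4],"claw":0},{"twist":[0,0,0],"dp":[0,0,0],"claw":0}]'
python3 -c "
from h import *
print(arm.observe()['q'])"
```

```text
time: 6.05
tool_pos: [0.62, 0.0274, 0.1525]
orientation: [179.0, -40.7, -7.2]
force: [0.3, -0.3, -0.0]
gripper_width: -0.0003
grasp_force: 0.0
[ 1.19144049e-01 -1.16107790e+01  1.27398146e+02 -1.39335575e+01
  2.45045026e+01  1.08308842e+02]
```

```bash
python3 -m inch '[{"twist":[0.3,2,0],"dp":[2,-0.5,-6],"claw":0},{"twist":[0,0,0],"dp":[5,-0.5,-8],"claw":0},{"twist":[0,0,0],"dp":[0,0,0],"claw":0},{"twist":[0,0,0],"dp":[0,0,0],"claw":0}]'
python3 -c "
from h import *
print(arm.observe()['q'])"
```

```text
time: 6.45
tool_pos: [0.6252, 0.0267, 0.1359]
orientation: [179.0, -38.3, -7.2]
force: [-0.2, 1.0, -0.6]
gripper_width: 0.0003
grasp_force: 0.0
[-1.24030172e-01 -8.85024781e+00  1.26072534e+02 -1.25505074e+01
  2.53012139e+01  1.06948672e+02]
```

```bash
python3 -m inch '[{"twist":[0,0,0],"dp":[1.5,-0.2,1.3],"claw":0},{"twist":[0,0,0],"dp":[1.5,-0.2,1.3],"claw":0},{"twist":[0,0,0],"dp":[1.5,-0.2,1.3],"claw":0},{"twist":[0,0,0],"dp":[0,0,0],"claw":0}]'
python3 -m inch '[{"twist":[0,0,0],"dp":[1.5,-0.2,1.3],"claw":0},{"twist":[0,0,0],"dp":[1.5,-0.2,1.3],"claw":0},{"twist":[0,0,0],"dp":[0,0,0],"claw":0}]'
```

```text
time: 6.85
tool_pos: [0.6304, 0.026, 0.1416]
orientation: [179.1, -38.5, -7.2]
force: [-0.6, -0.3, -0.4]
gripper_width: 0.0001
grasp_force: 0.0
time: 7.15
tool_pos: [0.6325, 0.0256, 0.1428]
orientation: [179.0, -38.3, -7.2]
force: [-1.9, 0.8, 0.4]
gripper_width: -0.0001
grasp_force: 0.7
```

```bash
python3 -m inch '[{"twist":[0,0,0],"dp":[0.3,0,1.5],"claw":0},{"twist":[0,0,0],"dp":[0,0,1.5],"claw":0},{"twist":[0,0,0],"dp":[0,0,1.5],"claw":0},{"twist":[0,0,0],"dp":[0,0,1.5],"claw":0},{"twist":[0,0,0],"dp":[0,0,0],"claw":0}]'
python3 - <<'E'
from h import *
p=optics.get_image("wrist")
C=cloud(p).reshape(-1,3);pv=np.array([.4405,.049]);u=np.array([.992,-.125]);t=np.array([.125,.992])
d=C[:,:2]-pv;r=d@u;l=d@t
k=(r>.185)&(r<.2)&(abs(l)<.02)&(C[:,2]>.15);print(k.sum(),np.percentile(C[k,2],[50,90,98]))
E
```

```text
time: 7.65
tool_pos: [0.6323, 0.0256, 0.1483]
orientation: [179.0, -38.2, -7.2]
force: [-4.7, -0.3, -5.1]
gripper_width: 0.0005
grasp_force: 3.1
1334 [0.17542431 0.17706007 0.17779132]
```

```bash
python3 -m inch '[{"twist":[0,0,0],"dp":[0,0,1.5],"claw":0},{"twist":[0,0,0],"dp":[0,0,1.5],"claw":0},{"twist":[0,0,0],"dp":[0,0,1.5],"claw":0},{"twist":[0,0,0],"dp":[0,0,1.5],"claw":0},{"twist":[0,0,0],"dp":[0,0,1.5],"claw":0},{"twist":[0,0,0],"dp":[0,0,1.5],"claw":0},{"twist":[0,0,0],"dp":[0,0,1],"claw":0},{"twist":[0,0,0],"dp":[0,0,0],"claw":0}]'
cat > lift.py <<'E'
from h import *
import sys
pv=np.array([.4405,.049]);th=float(sys.argv[1])
p=optics.get_image("wrist");s=arm.observe();print(s["tool_pos"],s["force"],s["q"][4])
u=np.array([np.cos(th),np.sin(th)]);t=np.array([-u[1],u[0]])
C=cloud(p).reshape(-1,3);d=C[:,:2]-pv;r=d@u;l=d@t
k=(r>.185)&(r<.2)&(abs(l)<.02)&(C[:,2]>.15);print(k.sum(),np.percentile(C[k,2],[50,90,98]))
# lens centre: frame/glass at z .134-.148
q=optics.get_image("top");D=cloud(q).reshape(-1,3)
m=(D[:,2]>.133)&(D[:,2]<.15)&(np.hypot(*(D[:,:2]-pv).T)>.262)&(np.hypot(*(D[:,:2]-pv).T)<.36)
(cx,cy),rr=cv2.minEnclosingCircle((D[m][:,:2]*1000).astype(np.float32))
mn=np.arctan2(*(D[m][:,:2].mean(0)-pv)[::-1])
print("lens",cx,cy,rr,"angle",np.arctan2(cy-49,cx-440.5),"mean-angle",mn)
E
python3 lift.py -0.1257
```

```text
time: 8.5
tool_pos: [0.6323, 0.0257, 0.1583]
orientation: [179.0, -38.2, -7.2]
force: [-5.0, -0.5, -6.9]
gripper_width: -0.0001
grasp_force: 4.0
[0.63232562 0.02563835 0.15825664] [-5.49990427  0.14138642 -7.5023476 ] 27.846673774239296
1338 [0.18538481 0.18697975 0.18775034]
lens 741.2261962890625 11.689209938049316 49.67226028442383 angle -0.12343818537017794 mean-angle -0.12301382081496248
```

```bash
python3 -m inch '[{"twist":[0,0,1.25],"dp":[0.4,4.2,0],"claw":0},{"twist":[0,0,1.25],"dp":[0.4,4.2,0],"claw":0},{"twist":[0,0,1.25],"dp":[0.2,4.2,0],"claw":0},{"twist":[0,0,1.25],"dp":[0.2,4.2,0],"claw":0},{"twist":[0,0,1.25],"dp":[0.1,4.2,0],"claw":0},{"twist":[0,0,1.25],"dp":[0,4.2,0],"claw":0},{"twist":[0,0,1.25],"dp":[-0.1,4.2,0],"claw":0},{"twist":[0,0,1.25],"dp":[-0.2,4.2,0],"claw":0}]'
python3 lift.py 0.04
```

```text
time: 9.4
tool_pos: [0.6336, 0.0592, 0.1585]
orientation: [179.0, -38.3, 2.9]
force: [-5.1, -0.6, -6.8]
gripper_width: -0.0002
grasp_force: 3.9
[0.63356947 0.05947839 0.15852749] [-3.90019178  0.05873318 -8.24715674] 27.078174708786932
1389 [0.18546188 0.18711173 0.18789471]
lens 742.8185424804688 64.64446258544922 49.83186721801758 angle 0.05170215550643827 mean-angle 0.05077419629226807
```

```bash
python3 -m inch '[{"twist":[0,0,1.25],"dp":[-0.3,4.2,0],"claw":0},{"twist":[0,0,1.25],"dp":[-0.3,4.2,0],"claw":0},{"twist":[0,0,1.25],"dp":[-0.5,4.2,0],"claw":0},{"twist":[0,0,1.25],"dp":[-0.5,4.2,0],"claw":0},{"twist":[0,0,1.25],"dp":[-0.7,4.2,0],"claw":0},{"twist":[0,0,1.25],"dp":[-0.7,4.2,0],"claw":0},{"twist":[0,0,1.25],"dp":[-0.9,4.1,0],"claw":0},{"twist":[0,0,1.25],"dp":[-0.9,4.1,0],"claw":0}]'
python3 lift.py 0.22
```

```text
time: 10.3
tool_pos: [0.6291, 0.0923, 0.1589]
orientation: [179.0, -38.3, 12.9]
force: [-4.0, -2.4, -7.5]
gripper_width: -0.0001
grasp_force: 4.0
[0.6289913  0.09262636 0.15884964] [-4.25178627 -0.35982869 -7.22740609] 28.25667119568647
1467 [0.18570055 0.18754248 0.18831079]
lens 734.81103515625 116.44718933105469 49.46894073486328 angle 0.22527971832336702 mean-angle 0.22445360186426055
```

Swung 0.349 rad as wanted. Lowering gently.

```bash
python3 -m inch '[{"twist":[0,0,0],"dp":[0,0,-1.5],"claw":0},{"twist":[0,0,0],"dp":[0,0,-1.5],"claw":0},{"twist":[0,0,0],"dp":[0,0,-1.5],"claw":0},{"twist":[0,0,0],"dp":[0,0,-1.5],"claw":0},{"twist":[0,0,0],"dp":[0,0,-1.5],"claw":0},{"twist":[0,0,0],"dp":[0,0,0],"claw":0}]'
python3 -m inch '[{"twist":[0,0,0],"dp":[0,0,-1.5],"claw":0},{"twist":[0,0,0],"dp":[0,0,-1.5],"claw":0},{"twist":[0,0,0],"dp":[0,0,-1.5],"claw":0},{"twist":[0,0,0],"dp":[0,0,-1.5],"claw":0},{"twist":[0,0,0],"dp":[0,0,-1.5],"claw":0},{"twist":[0,0,0],"dp":[0,0,-1.5],"claw":0},{"twist":[0,0,0],"dp":[0,0,-1.5],"claw":0},{"twist":[0,0,0],"dp":[0,0,0],"claw":0}]'
python3 lift.py 0.224
```

```text
time: 11.0
tool_pos: [0.6292, 0.0924, 0.1516]
orientation: [179.0, -38.3, 12.8]
force: [-5.2, -0.6, -6.4]
gripper_width: -0.0
grasp_force: 4.0
time: 11.8
tool_pos: [0.6303, 0.0923, 0.1428]
orientation: [179.0, -38.5, 12.8]
force: [-7.5, -2.8, -1.6]
gripper_width: -0.0004
grasp_force: 3.7
[0.63027135 0.09231394 0.14283109] [-7.79957632 -1.86270285 -2.08850909] 26.124968070423435
1510 [0.17074827 0.17260802 0.17333349]
lens 735.5866088867188 116.13201904296875 49.60215377807617 angle 0.2236921061388553 mean-angle 0.22292178970709026
```

```bash
python3 -m inch '[{"twist":[0,0,0],"dp":[-0.5,-0.1,-1.5],"claw":0},{"twist":[0,0,0],"dp":[-1.5,-0.3,-1.5],"claw":0},{"twist":[0,0,0],"dp":[-1.5,-0.3,-1.3],"claw":0},{"twist":[0,0,0],"dp":[-1.5,-0.3,-1.3],"claw":0},{"twist":[0,0,0],"dp":[-1.5,-0.3,-1],"claw":0},{"twist":[0,0,0],"dp":[0,0,0],"claw":0},{"twist":[0,0,0],"dp":[0,0,0],"claw":0}]'
python3 lift.py 0.224
```

```text
time: 12.6
tool_pos: [0.6232, 0.0913, 0.1352]
orientation: [179.0, -38.4, 12.8]
force: [0.3, -0.1, -0.3]
gripper_width: -0.0001
grasp_force: 0.0
[0.62312295 0.09130293 0.13508371] [0.70604482 0.62652187 0.6098568 ] 25.535271913884785
1437 [0.17090047 0.17255618 0.1733005 ]
lens 736.2241821289062 116.20946502685547 50.354347229003906 angle 0.22347474786790364 mean-angle 0.22298938611628313
```

```bash
python3 -m inch '[{"twist":[0,0,0],"dp":[-6,-1.4,7.8],"claw":0},{"twist":[0,0,0],"dp":[-6,-1.4,7.8],"claw":0},{"twist":[0,0,0],"dp":[-6,-1.4,7.8],"claw":0},{"twist":[0,0,0],"dp":[-6,-1.4,7.8],"claw":0},{"twist":[0,0,0],"dp":[-9,-2,12],"claw":0},{"twist":[0,0,0],"dp":[-15,-3.5,20],"claw":0},{"twist":[0,0,0],"dp":[-15,-3.5,20],"claw":0},{"twist":[0,0,0],"dp":[0,0,20],"claw":0}]'
python3 -m inch '[{"twist":[0,0,0],"dp":[0,0,20],"claw":0},{"twist":[0,0,0],"dp":[0,0,0],"claw":0},{"twist":[0,0,0],"dp":[0,0,0],"claw":0}]'
python3 lift.py 0.224
python3 - <<'E'
from h import *
p=optics.get_image("wrist");q=optics.get_image("side")
save("end.png",np.hstack([cv2.resize(p["img"],(400,300)),cv2.resize(q["img"][120:330,170:450],(400,300))]))
for P in(p,q):
    C=cloud(P).reshape(-1,3);pv=np.array([.4405,.049])
    for th in(.2235,):
        u=np.array([np.cos(th),np.sin(th)]);t=np.array([-u[1],u[0]]);d=C[:,:2]-pv;r=d@u;l=d@t
        a=np.radians(39.5);D=np.c_[r-.17,l,C[:,2]-.155];D=D[(abs(D[:,0])<.03)&(abs(D[:,1])<.035)&(abs(D[:,2])<.04)&(D[:,2]>-.012)]
        n=D@[-np.sin(a),0,np.cos(a)];k=abs(n)<.02;print(k.sum(),"ring normal offset",np.median(n[k]))
E
```

```text
time: 13.5
tool_pos: [0.5583, 0.0764, 0.2391]
orientation: [179.0, -38.4, 12.8]
force: [0.9, 0.2, -0.1]
gripper_width: 0.0002
grasp_force: 0.0
time: 13.8
tool_pos: [0.5597, 0.0767, 0.2585]
orientation: [179.0, -38.4, 12.8]
force: [0.2, 0.4, -1.0]
gripper_width: 0.0003
grasp_force: 0.0
[0.55929089 0.07668471 0.25702929] [-0.15145843 -0.14671307 -0.01558552] 42.473618473036765
271 [0.17109875 0.17249346 0.17336389]
lens 735.5821533203125 115.98651885986328 49.606163024902344 angle 0.22322650348682765 mean-angle 0.22280378409136106
958 ring normal offset 0.0008309067978347044
88 ring normal offset 0.0021446914699496094
```

View pics/end.png

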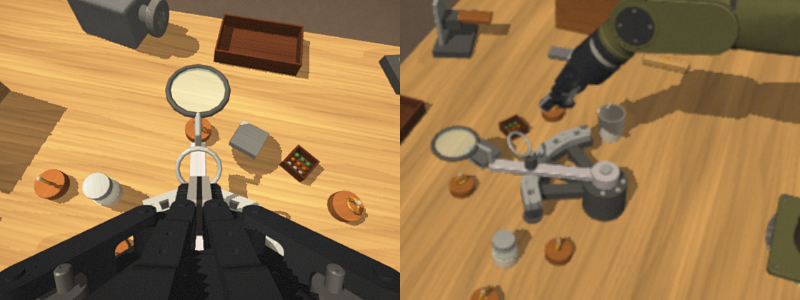

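The final views show the robot clear and the lens at the stand's hole. The ring plane is back at its seated height (0.8 mm offset now, 1.2 mm at the start), so the pin is home.

```bash
python3 -c "
from station import workorder
print(workorder.close_job())"
```

```text
the job is handed in; nothing more can be done
None
```

The job is handed in: I lifted the pin by its ring, swung the arm one hole to the +y side so the magnifier stands over the farthest ring stand, and let the pin drop home; my measurements show it seated, but no verdict came back. On the first hooking try a wrist limit made the finger press the ring outwards at up to about 15 N, so I backed off and re-hooked it.

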